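# Set the fossils on their display plaques

### The arm

A 6-joint arm with a two-finger parallel gripper is mounted at the origin on the work surface. World frame = base frame: x ahead of the robot, y to its left, z up, the work surface at z = 0. Lengths are in m, angles in rad, forces in N, time in s.
With the tool pointing down it reaches from about 0.35 to 0.775 m from the base axis. Payload 7.3 kg.
Tool frame: the origin (TCP) lies midway between the tips of the shut fingers; the grasp point (between the pads) lies 19 mm behind it (robot.grip_depth is the z of the grasp point in the tool frame, in m); z points along the fingers, y is the line along which they close (so a half turn about z gives the same grasp; the last joint's range is limited). The gripper opens to 92 mm and grips with 3 to 60 N. Pads are 19 mm wide; open, the fingers measure 130 mm over their backs; the gripper's body (75 mm by 190 mm) begins 47 mm behind the grasp point.
Start: joints at [1.005, 0.342, 1.524, -0, 1.275, -0.146], TCP at [0.214, 0.479, 0.227] pointing down, gripper open.
Joint ranges: [-2.53, 2.53], [-0.77, 2.02], [0.04, 2.7], [-1, 4.14], [0.28, 2.66], [-3.11, 3.11]. Speed limits (rad/s): [2.57, 2.57, 3.14, 3.14, 3.14, 3.14].

### API

Orientations are given as [roll, pitch, yaw] about the fixed x, y, z axes, in that order (R = Rz(yaw) Ry(pitch) Rx(roll)).
In Python, from cell import robot, viewer gives the robot as it stands.
- The arm moves only by the tool step_arm, never from a script. Its argument "increments" is a list of rows, each an object with "delta_pos": the shift along the tool's x, y, z in cm, a list of three; "dr": the turn, a rotation vector about the tool's x, y, z in degrees, a list of three; "fingers": the closure, from -1 (fully open) to 1 (shut), so that 0 is half open. In form: [{"delta_pos": [tx, ty, tz], "dr": [wx, wy, wz], "fingers": fingers}, ...]. A call has exactly 5 rows; each row is the pose to reach, as a shift and turn from the pose commanded when the call began, along the tool's axes at that moment; what a row does not reach only later rows make up. A row lasts 1/8 s, in which the tool goes at most 62.5 mm and 10.7 degrees, less where a joint would pass 70% of its speed; a pose out of reach is approached as far as the arm can. A call with a gripper value outside its range is refused whole. The fingers move at their own pace and stop on an object; "newtons" is the grip in N (left out, the last holds). Time passes only in rows, so rows that repeat a pose let the fingers close, or fill a call up. It gives the time, the measured TCP pose, the force, the opening and the grip force at its end, in the units of the state.
- robot.observe(): the state, without advancing time (a new reading comes with each control period).
- viewer.read_camera(name): name is "scene" or "top"; returns the picture (480x640x3 uint8, red, green, blue); there is no depth.
- viewer.camera_params(name): a dict with "K" (3x3 intrinsics, pixels), "k1" (the pictures are not rectified: a ray, as slopes to the right and down, at radius r is drawn at 1 + k1 r^2 times it, then the intrinsics apply), "T" (4x4, takes a point from camera to world coordinates). Camera axes: x right, y down, z forward; pixel columns grow to the right and rows downward; lengths in m; the calibration is good to about 2 mm. A picture is of the moment at which its call begins. camera_params takes no time and is no camera call.
- robot.hand_in(): hands the job in; it is judged then, once.
The state is a dict: "time": time; "qpos": joint angles; "qvel": joint speeds; "joint_efforts": joint torques, N m; "tool_pos": TCP position; "tool_rot": TCP orientation; "contact_force": force on the tool from outside, world axes, zero at the start; "torque": the same for the moment, N m; "opening": finger opening in m; "grip_force": force on a finger pad.
Only numpy, scipy, OpenCV 4.12 (cv2) and the standard library are available. Lean on these libraries where they do the work, as an engineer would, in place of code of your own. Each camera call takes 0.05 s, during which the arm holds its last target. There are 200 camera calls.

### The job

Lay out the showroom display: put each of the four fossils (large ammonite, small ammonite, orthoceras, trilobite block) on the dark plaque whose pale inlay has its shape and size, flat, right side up and centred, the orthoceras and the trilobite lying along their inlays (either way round). They are brittle, so set each down rather than letting it drop, and leave the stone bowl and the vase where they stand.

Things in the scene. Friction and masses are not known exactly. Their poses are not given: they have to be found in the camera images.
- ammonite_large_c (a point): Large ammonite, loose: a brown polished stone disc with a pale spiral on top, lying flat, 60 mm across, 26 mm high, about 0.18 kg. The point is its centre, 13 mm above its underside. z is up.
- ammonite_small_c (a point): Small ammonite, loose: the same kind of disc, only 40 mm across, 26 mm high, about 0.08 kg. The point is its centre, 13 mm above its underside. z is up.
- orthoceras_c (a point): Orthoceras, loose: a long narrow brown stone bar 120 mm long (its x axis) and 30 mm wide (its y axis), on which lies a pale, dark-ringed tapering cone; 27 mm high in all, the straight-sided bar itself 14 mm high, about 0.17 kg. The point is its centre, 13 mm above its underside. z is up.
- trilobite_c (a point): Trilobite, loose: a taupe oblong stone block 72 mm long (x) and 46 mm wide (y), 20 mm high with straight sides, with a black-and-pale ribbed trilobite in relief on top (27 mm high in all), about 0.19 kg. The point is its centre, 13 mm above its underside. z is up.
- plaque_large_round_top (a point): Plaque for the large ammonite. Dark polished stone slab 100 x 100 mm, 8 mm thick, fixed to the table, with a flat, flush, pale inlay in its middle: a disc 66 mm across. The point is the centre of the inlay on the slab's top face; z is up.
- plaque_small_round_top (a point): Plaque for the small ammonite. Dark polished stone slab 100 x 100 mm, 8 mm thick, fixed to the table, with a flat, flush, pale inlay in its middle: a disc 46 mm across. The point is the centre of the inlay on the slab's top face; z is up.
- plaque_long_top (a point): Plaque for the orthoceras. Dark polished stone slab 142 mm (x) by 60 mm (y), 8 mm thick, fixed to the table, with a flat, flush, pale inlay in its middle: a long strip 126 mm (x) by 34 mm (y). The point is the centre of the inlay on the slab's top face; z is up.
- plaque_block_top (a point): Plaque for the trilobite. Dark polished stone slab 106 mm (x) by 80 mm (y), 8 mm thick, fixed to the table, with a flat, flush, pale inlay in its middle: an oblong 78 mm (x) by 52 mm (y). The point is the centre of the inlay on the slab's top face; z is up.
- bowl: Bystander, loose, not to be moved: grey stone bowl, 100 mm across the rim, 45 mm high. Origin: centre of its underside.
- vase: Bystander, loose, not to be moved: small black stone vase, 60 mm across, narrow-necked, 80 mm high. Origin: centre of its underside.
Mind the look-alikes: they are no part of the job. Leave any orange look-alike of the part that bears plaque_long_top alone. Leave any orange look-alike of the part that bears ammonite_small_c alone.

How it is judged:
At the end, for the whole second after the job is handed in: Each fossil lies flat and right side up (tilt under 0.1 rad) on the plaque with its own inlay, its centre within 12 mm of the inlay's centre, orthoceras and trilobite within 0.2 rad of their inlay's length (either way round), at rest and released; bowl and vase within 20 mm of where they stood (horizontal distance between ammonite_large_c and plaque_large_round_top below 0.012 m and z of ammonite_large_c in the frame of plaque_large_round_top between 0.009 and 0.017 m and angle between each of ammonite_large_c, ammonite_small_c, orthoceras_c, trilobite_c's own z axis and vertical below 0.1 rad and linear speed of each of ammonite_large, ammonite_small, orthoceras, trilobite below 0.01 m/s and horizontal distance between ammonite_small_c and plaque_small_round_top below 0.012 m and z of ammonite_small_c in the frame of plaque_small_round_top between 0.009 and 0.017 m and horizontal distance between orthoceras_c and plaque_long_top below 0.012 m and z of orthoceras_c in the frame of plaque_long_top between 0.009 and 0.017 m and angle between the x axis of orthoceras_c and the x axis of plaque_long_top, either way round below 0.2 rad and horizontal distance between trilobite_c and plaque_block_top below 0.012 m and z of trilobite_c in the frame of plaque_block_top between 0.009 and 0.017 m and angle between the x axis of trilobite_c and the x axis of plaque_block_top, either way round below 0.2 rad and distance of each of bowl, vase from where it was at the start of the episode below 0.02 m); the robot touches nothing.
It fails at once if the large ammonite is let go in the air (falls from more than about 4 cm) (height (world z) of ammonite_large_c above 0.065 m and contact force between ammonite_large and anything else below 0.01 N).
It fails at once if the small ammonite is let go in the air (falls from more than about 4 cm) (height (world z) of ammonite_small_c above 0.065 m and contact force between ammonite_small and anything else below 0.01 N).
It fails at once if the orthoceras is let go in the air (falls from more than about 4 cm) (height (world z) of orthoceras_c above 0.065 m and contact force between orthoceras and anything else below 0.01 N).
It fails at once if the trilobite block is let go in the air (falls from more than about 4 cm) (height (world z) of trilobite_c above 0.065 m and contact force between trilobite and anything else below 0.01 N).
It fails at once if the bowl or the vase is shifted by more than 2 cm (distance of any of bowl, vase from where it was at the start of the episode above 0.02 m).
It also fails if it takes over 112 s, if anything falls off the work surface, if the arm or the gripper's body presses on something with over 40 N, if the wrist force passes 120 N, or if a joint passes its speed limit or range.

## Working session

There is one attempt and no reset: what is moved stays moved. The work goes in short steps, Python scripts to look and compute and a tool call to move; the robot and the scene stay as the last step left them, time stands still between calls to the robot, and variables do not carry over. Pictures are saved under pics/ and viewed, at most 14 in all, crops included, and the job is handed in when it is done.

Besides the shell and the picture viewer there is one more tool, called after "Emit:" in YAML: its name, and indented under it one key for each argument. step_arm: Moves the arm, as the interface text tells. Its arguments: {"type":"object","properties":{"increments":{"type":"array"},"newtons":{"type":"number"}},"required":["increments"]}

```bash
mkdir -p pics; ls
python3 - <<'E'
from cell import robot, viewer
import cv2
for n in("top","scene"):
    im=viewer.read_camera(n); cv2.imwrite(f"pics/{n}0.png",im[:,:,::-1]); p=viewer.camera_params(n); print(n,p)
o=robot.observe(); print(o)
E
```

```text
pics
top {'K': array([[487.11705869,   0.        , 317.98214372],
       [  0.        , 487.11705869, 235.90313151],
       [  0.        ,   0.        ,   1.        ]]), 'k1': -0.0394729605112581, 'T': array([[ 0.01576692, -0.99470228,  0.1015814 ,  0.42965993],
       [-0.99983481, -0.01660344, -0.00739475, -0.01527219],
       [ 0.00904218, -0.10144803, -0.99479975,  1.10093118],
       [ 0.        ,  0.        ,  0.        ,  1.        ]])}
scene {'K': array([[443.58323208,   0.        , 321.69820602],
       [  0.        , 443.58323208, 242.43313083],
       [  0.        ,   0.        ,   1.        ]]), 'k1': -0.038589700548019926, 'T': array([[ 0.79812452,  0.49859646, -0.33822896,  0.87227222],
       [ 0.6023632 , -0.6487194 ,  0.46510398, -0.46032841],
       [ 0.01248351, -0.57494757, -0.81809501,  0.86511876],
       [ 0.        ,  0.        ,  0.        ,  1.        ]])}
{'time': 0.1, 'qpos': array([ 1.00498539e+00,  3.42684980e-01,  1.52494084e+00, -1.98227393e-05,
        1.27540964e+00, -1.46002429e-01]), 'qvel': array([ 1.75879957e-03, -1.45539601e-03, -2.77769893e-03, -1.75317077e-03,
       -9.76606118e-05, -2.54332213e-04]), 'joint_efforts': array([ 1.04793828e-03, -4.32003558e+01, -2.44696355e+01,  7.18064792e-02,
        5.26508724e-02, -9.02589909e-05]), 'tool_pos': array([0.21376493, 0.47909765, 0.22609114]), 'tool_rot': array([-3.14016244e+00, -1.91151018e-04,  2.72178979e+00]), 'contact_force': array([ 0.54726426, -0.54488998, -0.24234842]), 'torque': array([ 0.04909733,  0.0167236 , -0.00210076]), 'grip_force': 0.0, 'opening': 0.09179782622565014}
```

View pics/top0.png

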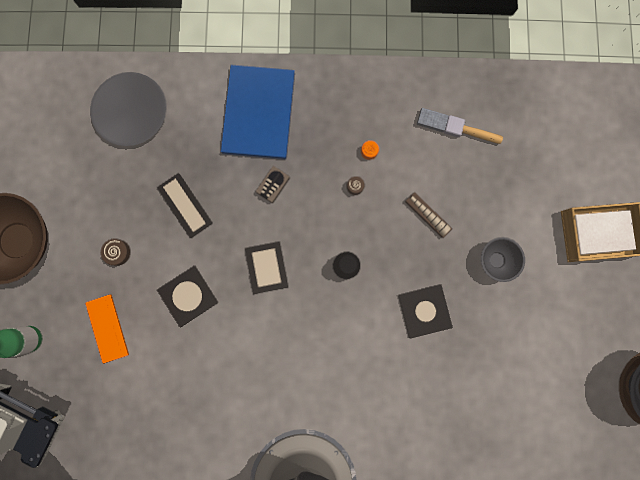

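View pics/scene0.png

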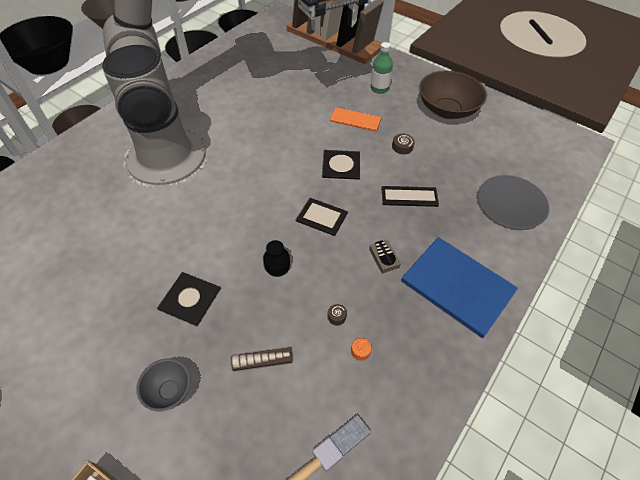

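Candidates (top view):
- **Large ammonite:** disc at (115,252).
- **Small ammonite:** brown disc at (355,186). The orange one at (370,149) is the look-alike.
- **Orthoceras:** (428,215). The brush at (455,125) could be taken for it.
- **Trilobite:** (272,185).
- **Long plaque:** dark with a pale strip at (184,205). The orange one at (107,328) is the look-alike.
- **Block plaque:** (267,268).
- **Round plaques:** large inlay at (187,296), small inlay at (425,311).
- **To leave in place:** vase (346,265) and bowl (502,260).

I choose the non-orange ones, and check them in one close crop.

```bash
cat > h.py <<'E'
import numpy as np, cv2
from cell import robot, viewer
def ray2plane(cam,pts,z):
    p=viewer.camera_params(cam); K=p["K"];T=np.array(p["T"])
    n=cv2.undistortPoints(np.float64(pts).reshape(-1,1,2),K,np.array([p["k1"],0,0,0.])).reshape(-1,2)
    # model: drawn = ray*(1+k1 r^2), same as OpenCV radial k1
    d=np.c_[n,np.ones(len(n))]@T[:3,:3].T; o=T[:3,3]
    return (o+d*((z-o[2])/d[:,2])[:,None])[:,:2]
def blob(mask,px,rad=45):
    m=np.zeros_like(mask); x,y=px; m[max(0,y-rad):y+rad,max(0,x-rad):x+rad]=mask[max(0,y-rad):y+rad,max(0,x-rad):x+rad]
    cs,_=cv2.findContours(m,cv2.RETR_EXTERNAL,cv2.CHAIN_APPROX_NONE)
    cs=[c for c in cs if cv2.contourArea(c)>20]
    return min(cs,key=lambda c:np.hypot(*(np.array(cv2.minAreaRect(c)[0])-px)))
def rect(cam,c,z):
    w=ray2plane(cam,c,z); (cx,cy),(a,b),t=cv2.minAreaRect((w*1000).astype(np.float32))
    if a<b: a,b,t=b,a,t+90
    return np.round([cx,cy],1),np.round([a,b],1),round((t+90)%180-90,1)  # mm, long-axis yaw deg
E
python3 - <<'E'
from h import *
t=cv2.imread("pics/top0.png"); s=cv2.imread("pics/scene0.png")
for cam,im,P in(("top",t,dict(long=(184,205),block=(267,268),large=(187,296),small=(425,311))),("scene",s,dict(long=(410,196),block=(322,215),large=(341,163),small=(188,297)))):
    pale=((im.min(2)>145)).astype(np.uint8)
    for k,px in P.items():print(cam,k,*rect(cam,blob(pale,px),.008))
row=[]
for im,L in((t,[(115,252),(355,186),(428,215),(272,185)]),(s,[(403,143),(337,313),(262,358),(384,255)])):
    row.append(np.hstack([cv2.resize(im[y-33:y+33,x-33:x+33],(200,200),interpolation=0) for x,y in L]))
cv2.imwrite("pics/crop.png",np.vstack(row))
hsv=cv2.cvtColor(t,cv2.COLOR_BGR2HSV)
for x,y in[(115,252),(130,258),(127,265),(100,252),(272,185),(150,150)]:print(x,y,hsv[y,x],t[y,x])
E
```

```text
top long [607.6 282.4] [122.7  31.6] 35.8
top block [468.9  91.7] [74.7 49. ] 11.9
top large [402.3 267.1] [62.4 62.1] -43.5
top small [ 378.  -265.9] [42.8 42. ] -89.3
scene long [606.6 284.2] [124.7  32.3] 35.7
scene block [467.4  93.5] [76.8 51.1] 12.0
scene large [399.8 268.3] [62.8 60.8] 37.8
scene small [ 376.5 -264.3] [44.2 43.1] -42.6
115 252 [ 16  56 151] [118 136 151]
130 258 [ 13  30 136] [120 127 136]
127 265 [ 12  33 130] [113 120 130]
100 252 [ 12  56 100] [ 78  87 100]
272 185 [160  25  31] [30 28 31]
150 150 [ 11  31 116] [102 107 116]
```

View pics/crop.png

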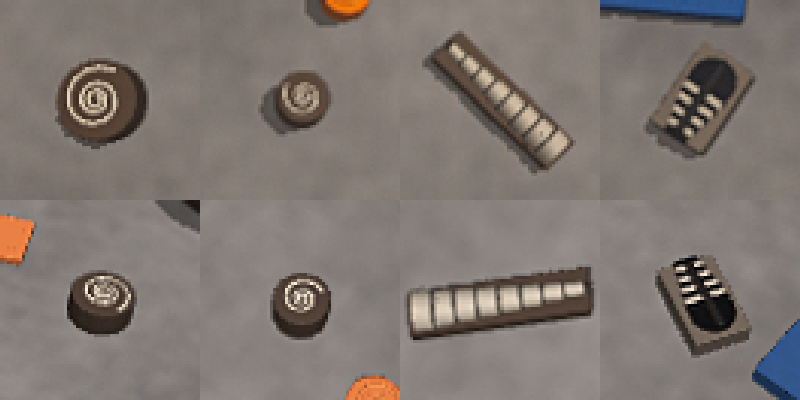

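The crop confirms the choices: brown large and small ammonite discs with a pale spiral, the ringed orthoceras bar, and the taupe trilobite block. Next I measure the fossils.

Run:
```python
from h import *
for cam,P in(("top",dict(L=(115,252),S=(356,186),O=(428,215),T=(272,185))),("scene",dict(L=(403,143),S=(337,313),O=(262,358),T=(384,255)))):
    im=cv2.imread(f"pics/{cam}0.png"); hsv=cv2.cvtColor(cv2.GaussianBlur(im,(3,3),0),cv2.COLOR_BGR2HSV).astype(int)
    vis=[]
    for k,(x,y) in P.items():
        loc=hsv[y-33:y+33,x-33:x+33]; 
        s0=np.median(loc[...,1]); v0=np.median(loc[...,2])
        for th in (10,16):
            m=((hsv[...,1]>s0+th)|(hsv[...,2]>v0+35)|(hsv[...,2]<45)).astype(np.uint8)
            m=cv2.morphologyEx(m,cv2.MORPH_CLOSE,np.ones((5,5)))
            m=cv2.morphologyEx(m,cv2.MORPH_OPEN,np.ones((3,3)))
            c=cv2.convexHull(blob(m,(x,y),33))
            print(cam,k,th,*rect(cam,c,.013))
            if th==16:
                q=im.copy(); cv2.drawContours(q,[c],-1,(0,0,255),1); vis.append(cv2.resize(q[y-33:y+33,x-33:x+33],(200,200),interpolation=0))
    row=np.hstack(vis); out=row if cam=="top" else np.vstack([out,row])
cv2.imwrite("pics/seg.png",out)
```

```text
top L 10 [498.  432.8] [66.4 60.7] -89.0
top L 16 [497.4 432.3] [63.6 62.7] 47.0
top S 10 [ 658.5 -105.7] [41.6 41.1] 1.0
top S 16 [ 658.5 -106.8] [41.7 38.7] 0.5
top O 10 [ 593.1 -272.1] [121.6  34. ] 46.5
top O 16 [ 593.7 -271.6] [119.4  31.2] 45.1
top T 10 [657.6  82.3] [74.8 48.8] -32.0
top T 16 [657.5  82.2] [73.2 47.6] -32.5
scene L 10 [495.6 434.4] [88.5 60.5] -67.8
scene L 16 [495.5 435.4] [85.3 60.3] -65.9
scene S 10 [ 657.5 -104.2] [48.9 38.3] -53.4
scene S 16 [ 657.5 -104.2] [48.9 38.3] -53.4
scene O 10 [ 594.9 -273.7] [121.4  34.9] 46.4
scene O 16 [ 595.  -273.7] [120.4  33. ] 46.1
scene T 10 [657.   82.3] [82.3 52.5] -32.0
scene T 16 [656.8  82.8] [81.7 51. ] -33.0
```

View pics/seg.png

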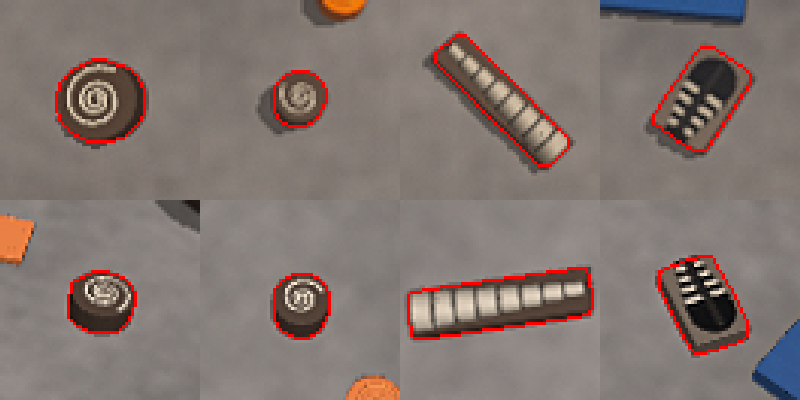

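```bash
cat > plan.py <<'E'
import sys, numpy as np
from scipy.spatial.transform import Rotation as R
from cell import robot
# args: target x y z (mm) yaw(deg), chained
o=robot.observe(); p=np.array(o["tool_pos"])*1000; r=R.from_euler("xyz",o["tool_rot"])
print("now",p.round(1),np.degrees(o["tool_rot"]).round(1),"t",round(o["time"],2),"open",round(o["opening"]*1000,1),"grip",round(o["grip_force"],1),"F",o["contact_force"].round(1))
a=list(map(float,sys.argv[1:]))
for i in range(0,len(a),4):
    q=np.array(a[i:i+3]); s=R.from_euler("xyz",[180,0,a[i+3]],degrees=True)
    d=r.inv()
    print("dpos cm",(d.apply(q-p)/10).round(2),"dr",np.degrees((d*s).as_rotvec()).round(1),"dist",np.linalg.norm(q-p).round())
    p,r=q,s
E
python3 plan.py 497 433.5 100 110  497 433.5 4 110 497 433.5 100 110 401 267.7 100 110
```

```text
now [213.8 479.1 226.1] [-179.9   -0.   155.9] t 0.1 open 91.8 grip 0.0 F [ 0.5 -0.5 -0.2]
dpos cm [-27.73   7.4   12.59] dr [-0.1  0.  45.9] dist 313.0
dpos cm [ 0.  -0.   9.6] dr [0. 0. 0.] dist 96.0
dpos cm [ 0.   0.  -9.6] dr [0. 0. 0.] dist 96.0
dpos cm [-12.3  -14.69  -0.  ] dr [0. 0. 0.] dist 192.0
```

Emit:
step_arm:
  increments:
    - {"delta_pos": [-5.5, 1.5, 0], "dr": [0, 0, 9], "fingers": -1}
    - {"delta_pos": [-11, 3, 0], "dr": [0, 0, 18], "fingers": -1}
    - {"delta_pos": [-16.5, 4.4, 2], "dr": [0, 0, 27], "fingers": -1}
    - {"delta_pos": [-22, 5.9, 4], "dr": [0, 0, 36], "fingers": -1}
    - {"delta_pos": [-27.7, 7.4, 6], "dr": [0, 0, 45.9], "fingers": -1}
  newtons: 25

```text
time: 0.72
tool_pos: [0.4986, 0.4336, 0.1657]
tool_rot: [-3.141, -0.0, 1.915]
contact_force: [0.0, -0.0, 0.5]
opening: 0.0917
grip_force: 0.0
```

Emit:
step_arm:
  increments:
    - {"delta_pos": [0, 0, 4], "dr": [0, 0, 0], "fingers": -1}
    - {"delta_pos": [0, 0, 6.6], "dr": [0, 0, 0], "fingers": -1}
    - {"delta_pos": [0, 0, 6.6], "dr": [0, 0, 0], "fingers": -1}
    - {"delta_pos": [0, 0, 6.6], "dr": [0, 0, 0], "fingers": -1}
    - {"delta_pos": [0, 0, 6.6], "dr": [0, 0, 0], "fingers": -1}

```text
time: 1.35
tool_pos: [0.4976, 0.4348, 0.1026]
tool_rot: [3.139, -0.001, 1.921]
contact_force: [-0.0, 0.9, 0.3]
opening: 0.0916
grip_force: 0.0
```

```bash
python3 plan.py 497 433.5 4 110
```

```text
now [497.6 434.8 102.6] [179.8  -0.  110.1] t 1.35 open 91.6 grip 0.0 F [-0.   0.9  0.3]
dpos cm [-0.11 -0.13  9.86] dr [ 0.2 -0.   0.1] dist 99.0
```

Emit:
step_arm:
  increments:
    - {"delta_pos": [-0.1, -0.1, 5], "dr": [0, 0, 0], "fingers": -1}
    - {"delta_pos": [-0.1, -0.1, 8], "dr": [0, 0, 0], "fingers": -1}
    - {"delta_pos": [-0.1, -0.1, 9.7], "dr": [0, 0, 0], "fingers": -1}
    - {"delta_pos": [-0.1, -0.1, 9.7], "dr": [0, 0, 0], "fingers": -1}
    - {"delta_pos": [-0.1, -0.1, 9.7], "dr": [0, 0, 0], "fingers": -0.2}

```text
time: 1.98
tool_pos: [0.4974, 0.4336, 0.0055]
tool_rot: [3.139, -0.001, 1.921]
contact_force: [0.7, -0.3, 0.5]
opening: 0.0859
grip_force: 0.0
```

Emit:
step_arm:
  increments:
    - {"delta_pos": [0, 0, 0], "dr": [0, 0, 0], "fingers": 1}
    - {"delta_pos": [0, 0, 0], "dr": [0, 0, 0], "fingers": 1}
    - {"delta_pos": [0, 0, 0], "dr": [0, 0, 0], "fingers": 1}
    - {"delta_pos": [0, 0, 0], "dr": [0, 0, 0], "fingers": 1}
    - {"delta_pos": [0, 0, 0], "dr": [0, 0, 0], "fingers": 1}

```text
time: 2.6
tool_pos: [0.4967, 0.433, 0.0043]
tool_rot: [3.141, -0.0, 1.921]
contact_force: [-1.0, -0.0, 4.7]
opening: 0.059
grip_force: 25.0
```

Emit:
step_arm:
  increments:
    - {"delta_pos": [0, 0, -2], "dr": [0, 0, 0], "fingers": 1}
    - {"delta_pos": [0, 0, -4], "dr": [0, 0, 0], "fingers": 1}
    - {"delta_pos": [-2, -2.4, -5], "dr": [0, 0, 0], "fingers": 1}
    - {"delta_pos": [-5, -6, -5], "dr": [0, 0, 0], "fingers": 1}
    - {"delta_pos": [-8, -9.5, -5], "dr": [0, 0, 0], "fingers": 1}

```text
time: 3.22
tool_pos: [0.434, 0.3242, 0.0546]
tool_rot: [3.141, -0.0, 1.921]
contact_force: [0.7, -0.3, -1.2]
opening: 0.0597
grip_force: 25.0
```

```bash
python3 plan.py 401 267.7 55 110
```

```text
now [434.  324.2  54.6] [179.9  -0.  110.1] t 3.23 open 59.7 grip 25.0 F [ 0.7 -0.3 -1.2]
dpos cm [-4.17 -5.04 -0.04] dr [ 0.1 -0.   0.1] dist 65.0
```

Emit:
step_arm:
  increments:
    - {"delta_pos": [-2.5, -3, 0], "dr": [0, 0, 0], "fingers": 1}
    - {"delta_pos": [-4.2, -5.1, 0], "dr": [0, 0, 0], "fingers": 1}
    - {"delta_pos": [-4.2, -5.1, 2], "dr": [0, 0, 0], "fingers": 1}
    - {"delta_pos": [-4.2, -5.1, 3.5], "dr": [0, 0, 0], "fingers": 1}
    - {"delta_pos": [-4.2, -5.1, 3.5], "dr": [0, 0, 0], "fingers": 1}

```text
time: 3.85
tool_pos: [0.4007, 0.2681, 0.018]
tool_rot: [-3.14, 0.0, 1.921]
contact_force: [0.1, 0.5, -0.8]
opening: 0.0601
grip_force: 25.0
```

```bash
python3 plan.py 401 267.7 12.5 110
```

```text
now [400.7 268.1  18. ] [-179.9    0.   110.1] t 3.85 open 60.1 grip 25.0 F [ 0.1  0.5 -0.8]
dpos cm [-0.05  0.02  0.55] dr [-0.1  0.   0.1] dist 6.0
```

Emit:
step_arm:
  increments:
    - {"delta_pos": [0, 0, 0.3], "dr": [0, 0, 0], "fingers": 1}
    - {"delta_pos": [0, 0, 0.6], "dr": [0, 0, 0], "fingers": 1}
    - {"delta_pos": [0, 0, 0.6], "dr": [0, 0, 0], "fingers": 1}
    - {"delta_pos": [0, 0, 0.6], "dr": [0, 0, 0], "fingers": 1}
    - {"delta_pos": [0, 0, 0.6], "dr": [0, 0, 0], "fingers": 1}

```text
time: 4.47
tool_pos: [0.4012, 0.2682, 0.0128]
tool_rot: [3.141, -0.0, 1.921]
contact_force: [-0.6, -0.0, -1.6]
opening: 0.0599
grip_force: 25.0
```

Emit:
step_arm:
  increments:
    - {"delta_pos": [0, 0, 0], "dr": [0, 0, 0], "fingers": -1}
    - {"delta_pos": [0, 0, 0], "dr": [0, 0, 0], "fingers": -1}
    - {"delta_pos": [0, 0, 0], "dr": [0, 0, 0], "fingers": -1}
    - {"delta_pos": [0, 0, 0], "dr": [0, 0, 0], "fingers": -1}
    - {"delta_pos": [0, 0, -2], "dr": [0, 0, 0], "fingers": -1}

```text
time: 5.1
tool_pos: [0.4002, 0.2677, 0.0319]
tool_rot: [-3.139, 0.0, 1.921]
contact_force: [-0.3, -0.3, -0.6]
opening: 0.0916
grip_force: 0.0
```

Emit:
step_arm:
  increments:
    - {"delta_pos": [0, 0, -5], "dr": [0, 0, 0], "fingers": -0.6}
    - {"delta_pos": [0, 0, -10], "dr": [0, 0, 0], "fingers": -0.6}
    - {"delta_pos": [0, 0, -14], "dr": [0, 0, 0], "fingers": -0.6}
    - {"delta_pos": [0, 0, -14], "dr": [0, 0, 0], "fingers": -0.6}
    - {"delta_pos": [0, 0, -14], "dr": [0, 0, 0], "fingers": -0.6}

```text
time: 5.72
tool_pos: [0.4006, 0.2679, 0.1721]
tool_rot: [-3.141, 0.0, 1.921]
contact_force: [-0.8, 0.3, 0.3]
opening: 0.0733
grip_force: 0.0
```

```bash
python3 plan.py 657 82.3 150 147.5 657 82.3 4 147.5 657 82.3 60 147.5 468 92.6 60 192
```

```text
now [400.6 267.9 172.1] [-179.9    0.   110. ] t 5.72 open 73.3 grip 0.0 F [-0.8  0.3  0.3]
dpos cm [-26.23  17.72   2.19] dr [ -0.1  -0.  -37.5] dist 317.0
dpos cm [ 0.  -0.  14.6] dr [0. 0. 0.] dist 146.0
dpos cm [-0.   0.  -5.6] dr [0. 0. 0.] dist 56.0
dpos cm [16.49 -9.29 -0.  ] dr [ -0.    0.  -44.5] dist 189.0
```

Emit:
step_arm:
  increments:
    - {"delta_pos": [-5.3, 3.5, 0.4], "dr": [0, 0, -7.5], "fingers": -0.5}
    - {"delta_pos": [-10.5, 7.1, 0.8], "dr": [0, 0, -15], "fingers": -0.5}
    - {"delta_pos": [-15.7, 10.6, 1.2], "dr": [0, 0, -22.5], "fingers": -0.5}
    - {"delta_pos": [-21, 14.2, 1.6], "dr": [0, 0, -30], "fingers": -0.5}
    - {"delta_pos": [-26.2, 17.7, 2.2], "dr": [0, 0, -37.5], "fingers": -0.5}

```text
time: 6.35
tool_pos: [0.6543, 0.0839, 0.1487]
tool_rot: [-3.14, -0.003, 2.579]
contact_force: [0.1, 0.4, 0.4]
opening: 0.0689
grip_force: 0.0
```

Emit:
step_arm:
  increments:
    - {"delta_pos": [0, 0, 4], "dr": [0, 0, 0], "fingers": -0.5}
    - {"delta_pos": [0, 0, 8], "dr": [0, 0, 0], "fingers": -0.5}
    - {"delta_pos": [0, 0, 10], "dr": [0, 0, 0], "fingers": -0.5}
    - {"delta_pos": [0, 0, 10], "dr": [0, 0, 0], "fingers": -0.5}
    - {"delta_pos": [0, 0, 10], "dr": [0, 0, 0], "fingers": -0.5}

```text
time: 6.98
tool_pos: [0.6538, 0.0854, 0.0512]
tool_rot: [3.142, -0.0, 2.575]
contact_force: [-0.6, 0.4, 0.4]
opening: 0.0688
grip_force: 0.0
```

```bash
python3 plan.py 657 82.3 4 147.5
python3 - <<'E'
from h import *
im=viewer.read_camera("top");im2=viewer.read_camera("scene")
cv2.imwrite("pics/mid.png",np.hstack([cv2.resize(im[120:280,180:340],(400,400)),cv2.resize(im2[110:290,300:480],(400,400))])[:,:,::-1])
E
```

```text
now [653.8  85.4  51.2] [180.   -0.  147.5] t 6.97 open 68.8 grip 0.0 F [-0.6  0.4  0.4]
dpos cm [-0.44 -0.09  4.72] dr [ 0. -0.  0.] dist 47.0
```

View pics/mid.png

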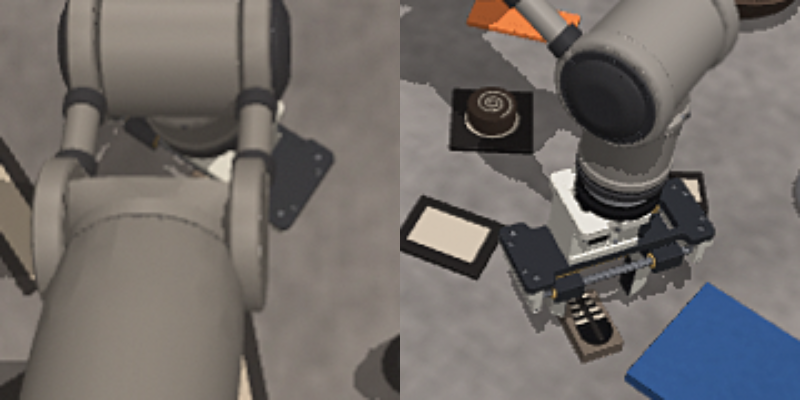

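The scene half (right) shows the large ammonite on its inlay at about (492,112). The open gripper straddles the trilobite at (595,325), clear of the blue box. Going down.

Emit:
step_arm:
  increments:
    - {"delta_pos": [-0.4, -0.1, 3], "dr": [0, 0, 0], "fingers": -0.5}
    - {"delta_pos": [-0.4, -0.1, 4.7], "dr": [0, 0, 0], "fingers": -0.5}
    - {"delta_pos": [-0.4, -0.1, 4.7], "dr": [0, 0, 0], "fingers": 0.2}
    - {"delta_pos": [-0.4, -0.1, 4.7], "dr": [0, 0, 0], "fingers": 1}
    - {"delta_pos": [-0.4, -0.1, 4.7], "dr": [0, 0, 0], "fingers": 1}

```text
time: 7.7
tool_pos: [0.6572, 0.0825, 0.0054]
tool_rot: [3.14, 0.002, 2.575]
contact_force: [-0.3, -0.3, 1.1]
opening: 0.0457
grip_force: 25.0
```

Emit:
step_arm:
  increments:
    - {"delta_pos": [0, 0, 0], "dr": [0, 0, 0], "fingers": 1}
    - {"delta_pos": [0, 0, 0], "dr": [0, 0, 0], "fingers": 1}
    - {"delta_pos": [0, 0, 0], "dr": [0, 0, 0], "fingers": 1}
    - {"delta_pos": [0, 0, -2], "dr": [0, 0, 0], "fingers": 1}
    - {"delta_pos": [0, 0, -5], "dr": [0, 0, 0], "fingers": 1}

```text
time: 8.32
tool_pos: [0.6556, 0.0823, 0.0543]
tool_rot: [-3.14, -0.002, 2.575]
contact_force: [-0.3, 0.7, -1.8]
opening: 0.0457
grip_force: 25.0
```

```bash
python3 plan.py 468 92.6 55 192
```

```text
now [655.6  82.3  54.3] [-1.799e+02 -1.000e-01  1.475e+02] t 8.32 open 45.7 grip 25.0 F [-0.3  0.7 -1.8]
dpos cm [16.38 -9.2  -0.02] dr [ -0.   -0.2 -44.5] dist 188.0
```

Emit:
step_arm:
  increments:
    - {"delta_pos": [3.3, -1.8, 0], "dr": [0, 0, -9], "fingers": 1}
    - {"delta_pos": [6.6, -3.7, 0], "dr": [0, 0, -18], "fingers": 1}
    - {"delta_pos": [9.8, -5.5, 0], "dr": [0, 0, -27], "fingers": 1}
    - {"delta_pos": [13.1, -7.4, 0], "dr": [0, 0, -36], "fingers": 1}
    - {"delta_pos": [16.4, -9.2, 0], "dr": [0, 0, -44.5], "fingers": 1}

```text
time: 8.95
tool_pos: [0.4677, 0.0928, 0.0551]
tool_rot: [-3.141, 0.001, -2.926]
contact_force: [-0.1, 0.0, -2.4]
opening: 0.0455
grip_force: 25.0
```

Emit:
step_arm:
  increments:
    - {"delta_pos": [0, 0, 2], "dr": [0, 0, 0], "fingers": 1}
    - {"delta_pos": [0, 0, 3.4], "dr": [0, 0, 0], "fingers": 1}
    - {"delta_pos": [0, 0, 3.4], "dr": [0, 0, 0], "fingers": 1}
    - {"delta_pos": [0, 0, 3.4], "dr": [0, 0, 0], "fingers": 1}
    - {"delta_pos": [0, 0, 3.4], "dr": [0, 0, 0], "fingers": 1}

```text
time: 9.57
tool_pos: [0.4693, 0.0927, 0.0206]
tool_rot: [-3.141, 0.001, -2.931]
contact_force: [0.4, -0.8, -1.4]
opening: 0.0458
grip_force: 25.0
```

```bash
python3 plan.py 468 92.6 12.5 192
```

```text
now [469.3  92.7  20.6] [-1.80e+02  1.00e-01 -1.68e+02] t 9.57 open 45.8 grip 25.0 F [ 0.4 -0.8 -1.4]
dpos cm [0.13 0.02 0.81] dr [-0.   0.1  0. ] dist 8.0
```

Emit:
step_arm:
  increments:
    - {"delta_pos": [0.1, 0, 0.4], "dr": [0, 0, 0], "fingers": 1}
    - {"delta_pos": [0.1, 0, 0.8], "dr": [0, 0, 0], "fingers": 1}
    - {"delta_pos": [0.1, 0, 0.8], "dr": [0, 0, 0], "fingers": 1}
    - {"delta_pos": [0.1, 0, 0.8], "dr": [0, 0, 0], "fingers": 1}
    - {"delta_pos": [0.1, 0, 0.8], "dr": [0, 0, 0], "fingers": -0.3}

```text
time: 10.2
tool_pos: [0.4679, 0.0925, 0.0123]
tool_rot: [-3.142, 0.001, -2.931]
contact_force: [-0.6, -0.1, 0.0]
opening: 0.0518
grip_force: 0.0
```

Emit:
step_arm:
  increments:
    - {"delta_pos": [0, 0, 0], "dr": [0, 0, 0], "fingers": -0.5}
    - {"delta_pos": [0, 0, 0], "dr": [0, 0, 0], "fingers": -0.5}
    - {"delta_pos": [0, 0, -3], "dr": [0, 0, 0], "fingers": -0.5}
    - {"delta_pos": [0, 0, -8], "dr": [0, 0, 0], "fingers": -0.5}
    - {"delta_pos": [0, 0, -12], "dr": [0, 0, 0], "fingers": -0.5}

```text
time: 10.82
tool_pos: [0.4678, 0.0925, 0.1337]
tool_rot: [-3.142, 0.001, -2.931]
contact_force: [0.3, -0.5, -0.1]
opening: 0.069
grip_force: 0.0
```

```bash
python3 plan.py 658 -105.5 130 165 658 -105.5 4 165 658 -105.5 55 165 377 -265 55 165
```

```text
now [467.8  92.5 133.7] [-180.    0. -168.] t 10.82 open 69.0 grip 0.0 F [ 0.3 -0.5 -0.1]
dpos cm [-14.47 -23.34   0.38] dr [ 0.  0. 27.] dist 275.0
dpos cm [-0.  -0.  12.6] dr [0. 0. 0.] dist 126.0
dpos cm [ 0.   0.  -5.1] dr [0. 0. 0.] dist 51.0
dpos cm [ 23.01 -22.68  -0.  ] dr [0. 0. 0.] dist 323.0
```

Emit:
step_arm:
  increments:
    - {"delta_pos": [-2.9, -4.7, 0], "dr": [0, 0, 5.4], "fingers": -0.5}
    - {"delta_pos": [-5.8, -9.3, 0], "dr": [0, 0, 10.8], "fingers": -0.5}
    - {"delta_pos": [-8.7, -14, 0], "dr": [0, 0, 16.2], "fingers": -0.5}
    - {"delta_pos": [-11.6, -18.7, 0.2], "dr": [0, 0, 21.6], "fingers": -0.5}
    - {"delta_pos": [-14.5, -23.3, 0.4], "dr": [0, 0, 27], "fingers": -0.5}

```text
time: 11.45
tool_pos: [0.6591, -0.1065, 0.1278]
tool_rot: [3.141, -0.0, 2.877]
contact_force: [1.8, 0.5, 0.5]
opening: 0.0686
grip_force: 0.0
```

Emit:
step_arm:
  increments:
    - {"delta_pos": [0, 0, 4], "dr": [0, 0, 0], "fingers": -0.5}
    - {"delta_pos": [0, 0, 8], "dr": [0, 0, 0], "fingers": -0.5}
    - {"delta_pos": [0, 0, 8], "dr": [0, 0, 0], "fingers": -0.5}
    - {"delta_pos": [0, 0, 8], "dr": [0, 0, 0], "fingers": -0.5}
    - {"delta_pos": [0, 0, 8], "dr": [0, 0, 0], "fingers": -0.5}

```text
time: 12.08
tool_pos: [0.6594, -0.1052, 0.0505]
tool_rot: [3.142, 0.004, 2.881]
contact_force: [-0.4, -0.5, -0.6]
opening: 0.069
grip_force: 0.0
```

```bash
python3 plan.py 658 -105.5 4 165
```

```text
now [ 659.4 -105.2   50.5] [180.    0.2 165.1] t 12.07 open 69.0 grip 0.0 F [-0.4 -0.5 -0.6]
dpos cm [ 0.15 -0.06  4.65] dr [0.  0.2 0.1] dist 47.0
```

Emit:
step_arm:
  increments:
    - {"delta_pos": [0.1, 0, 3], "dr": [0, 0, 0], "fingers": -0.5}
    - {"delta_pos": [0.1, 0, 4.6], "dr": [0, 0, 0], "fingers": -0.5}
    - {"delta_pos": [0.1, 0, 4.6], "dr": [0, 0, 0], "fingers": 0.2}
    - {"delta_pos": [0.1, 0, 4.6], "dr": [0, 0, 0], "fingers": 1}
    - {"delta_pos": [0.1, 0, 4.6], "dr": [0, 0, 0], "fingers": 1}

```text
time: 12.7
tool_pos: [0.6578, -0.1049, 0.0031]
tool_rot: [3.142, 0.001, 2.881]
contact_force: [-0.7, 0.5, -0.8]
opening: 0.0434
grip_force: 0.0
```

Emit:
step_arm:
  increments:
    - {"delta_pos": [0, 0, 0], "dr": [0, 0, 0], "fingers": 1}
    - {"delta_pos": [0, 0, 0], "dr": [0, 0, 0], "fingers": 1}
    - {"delta_pos": [0, 0, 0], "dr": [0, 0, 0], "fingers": 1}
    - {"delta_pos": [0, 0, -2], "dr": [0, 0, 0], "fingers": 1}
    - {"delta_pos": [0, 0, -5], "dr": [0, 0, 0], "fingers": 1}

```text
time: 13.32
tool_pos: [0.6564, -0.1046, 0.0523]
tool_rot: [3.141, -0.003, 2.881]
contact_force: [1.6, 0.6, -1.0]
opening: 0.0397
grip_force: 25.0
```

```bash
python3 plan.py 377 -265 55 165
```

```text
now [ 656.4 -104.6   52.3] [180.   -0.2 165. ] t 13.32 open 39.7 grip 25.0 F [ 1.6  0.6 -1. ]
dpos cm [ 22.85 -22.71  -0.22] dr [ 0.  -0.2  0. ] dist 322.0
```

Emit:
step_arm:
  increments:
    - {"delta_pos": [4, -4, -0.2], "dr": [0, 0, 0], "fingers": 1}
    - {"delta_pos": [8, -8, -0.2], "dr": [0, 0, 0], "fingers": 1}
    - {"delta_pos": [12, -12, -0.2], "dr": [0, 0, 0], "fingers": 1}
    - {"delta_pos": [16, -16, -0.2], "dr": [0, 0, 0], "fingers": 1}
    - {"delta_pos": [20, -20, -0.2], "dr": [0, 0, 0], "fingers": 1}

```text
time: 13.95
tool_pos: [0.4111, -0.2473, 0.0551]
tool_rot: [-3.141, 0.001, 2.881]
contact_force: [-0.1, -1.0, -1.2]
opening: 0.0396
grip_force: 25.0
```

Emit:
step_arm:
  increments:
    - {"delta_pos": [2.8, -2.7, 0], "dr": [0, 0, 0], "fingers": 1}
    - {"delta_pos": [2.8, -2.7, 1.5], "dr": [0, 0, 0], "fingers": 1}
    - {"delta_pos": [2.8, -2.7, 3.4], "dr": [0, 0, 0], "fingers": 1}
    - {"delta_pos": [2.8, -2.7, 3.4], "dr": [0, 0, 0], "fingers": 1}
    - {"delta_pos": [2.8, -2.7, 3.4], "dr": [0, 0, 0], "fingers": 1}

```text
time: 14.58
tool_pos: [0.3788, -0.2656, 0.0209]
tool_rot: [-3.141, 0.001, 2.881]
contact_force: [0.6, 0.5, -1.1]
opening: 0.0395
grip_force: 25.0
```

```bash
python3 plan.py 377 -265 12 165
```

```text
now [ 378.8 -265.6   20.9] [-1.800e+02  1.000e-01  1.651e+02] t 14.57 open 39.5 grip 25.0 F [ 0.6  0.5 -1.1]
dpos cm [0.19 0.01 0.89] dr [-0.   0.1  0.1] dist 9.0
```

Emit:
step_arm:
  increments:
    - {"delta_pos": [0.1, 0, 0.4], "dr": [0, 0, 0], "fingers": 1}
    - {"delta_pos": [0.1, 0, 0.9], "dr": [0, 0, 0], "fingers": 1}
    - {"delta_pos": [0.1, 0, 0.9], "dr": [0, 0, 0], "fingers": 1}
    - {"delta_pos": [0.1, 0, 0.9], "dr": [0, 0, 0], "fingers": 1}
    - {"delta_pos": [0.1, 0, 0.9], "dr": [0, 0, 0], "fingers": 0}

```text
time: 15.2
tool_pos: [0.3774, -0.2651, 0.0112]
tool_rot: [3.142, 0.0, 2.881]
contact_force: [-0.4, -0.4, -0.0]
opening: 0.044
grip_force: 0.0
```

Emit:
step_arm:
  increments:
    - {"delta_pos": [0, 0, 0], "dr": [0, 0, 0], "fingers": -0.4}
    - {"delta_pos": [0, 0, 0], "dr": [0, 0, 0], "fingers": -0.4}
    - {"delta_pos": [0, 0, -3], "dr": [0, 0, 0], "fingers": -0.4}
    - {"delta_pos": [0, 0, -7], "dr": [0, 0, 0], "fingers": -0.4}
    - {"delta_pos": [0, 0, -10], "dr": [0, 0, 0], "fingers": -0.4}

```text
time: 15.82
tool_pos: [0.3776, -0.2652, 0.1126]
tool_rot: [-3.141, 0.001, 2.881]
contact_force: [-0.1, -0.5, -0.5]
opening: 0.0642
grip_force: 0.0
```

```bash
python3 plan.py 594 -272.5 100 226 594 -272.5 3 226 594 -272.5 55 226 607 283 55 216
```

```text
now [ 377.6 -265.2  112.6] [-1.80e+02  1.00e-01  1.65e+02] t 15.82 open 64.2 grip 0.0 F [-0.1 -0.5 -0.5]
dpos cm [-21.1    4.88   1.28] dr [ -0.   0. -61.] dist 217.0
dpos cm [-0.  -0.   9.7] dr [0. 0. 0.] dist 97.0
dpos cm [ 0.   0.  -5.2] dr [0. 0. 0.] dist 52.0
dpos cm [-40.86  37.65   0.  ] dr [-0. -0. 10.] dist 556.0
```

Emit:
step_arm:
  increments:
    - {"delta_pos": [-4.2, 1, 0], "dr": [0, 0, -10.5], "fingers": -0.3}
    - {"delta_pos": [-8.5, 2, 0], "dr": [0, 0, -21], "fingers": -0.3}
    - {"delta_pos": [-12.7, 3, 0], "dr": [0, 0, -31.5], "fingers": -0.3}
    - {"delta_pos": [-17, 4, 0], "dr": [0, 0, -42], "fingers": -0.3}
    - {"delta_pos": [-21.1, 4.9, 0], "dr": [0, 0, -52], "fingers": -0.3}

```text
time: 16.45
tool_pos: [0.5952, -0.2719, 0.111]
tool_rot: [3.141, -0.0, -2.489]
contact_force: [0.2, -0.0, -0.1]
opening: 0.0596
grip_force: 0.0
```

Emit:
step_arm:
  increments:
    - {"delta_pos": [0, 0, 1], "dr": [0, 0, -9], "fingers": -0.3}
    - {"delta_pos": [0, 0, 4], "dr": [0, 0, -9], "fingers": -0.3}
    - {"delta_pos": [0, 0, 6], "dr": [0, 0, -9], "fingers": -0.3}
    - {"delta_pos": [0, 0, 6], "dr": [0, 0, -9], "fingers": -0.3}
    - {"delta_pos": [0, 0, 6], "dr": [0, 0, -9], "fingers": -0.3}

```text
time: 17.08
tool_pos: [0.5943, -0.2724, 0.052]
tool_rot: [-3.14, 0.0, -2.338]
contact_force: [-0.2, 0.3, 0.8]
opening: 0.0597
grip_force: 0.0
```

```bash
python3 plan.py 594 -272.5 2.5 226
```

```text
now [ 594.3 -272.4   52. ] [-179.9    0.  -134. ] t 17.07 open 59.7 grip 0.0 F [-0.2  0.3  0.8]
dpos cm [0.03 0.02 4.95] dr [-0.1  0.   0. ] dist 49.0
```

Emit:
step_arm:
  increments:
    - {"delta_pos": [0, 0, 3], "dr": [0, 0, 0], "fingers": -0.3}
    - {"delta_pos": [0, 0, 4.9], "dr": [0, 0, 0], "fingers": -0.3}
    - {"delta_pos": [0, 0, 4.9], "dr": [0, 0, 0], "fingers": 0.2}
    - {"delta_pos": [0, 0, 4.9], "dr": [0, 0, 0], "fingers": 1}
    - {"delta_pos": [0, 0, 4.9], "dr": [0, 0, 0], "fingers": 1}
  newtons: 30

```text
time: 17.7
tool_pos: [0.5942, -0.2723, 0.0027]
tool_rot: [-3.141, 0.0, -2.338]
contact_force: [0.9, -0.3, 0.3]
opening: 0.0343
grip_force: 0.0
```

Emit:
step_arm:
  increments:
    - {"delta_pos": [0, 0, 0], "dr": [0, 0, 0], "fingers": 1}
    - {"delta_pos": [0, 0, 0], "dr": [0, 0, 0], "fingers": 1}
    - {"delta_pos": [0, 0, 0], "dr": [0, 0, 0], "fingers": 1}
    - {"delta_pos": [0, 0, -2], "dr": [0, 0, 0], "fingers": 1}
    - {"delta_pos": [0, 0, -5], "dr": [0, 0, 0], "fingers": 1}

```text
time: 18.32
tool_pos: [0.5929, -0.2715, 0.0521]
tool_rot: [3.138, -0.001, -2.338]
contact_force: [0.9, -0.0, -3.0]
opening: 0.0297
grip_force: 30.0
```

```bash
python3 plan.py 630 0 55 220 607 283 55 216
python3 - <<'E'
from h import *
im2=viewer.read_camera("scene")
cv2.imwrite("pics/o.png",im2[:,:,::-1])
E
```

```text
now [ 592.9 -271.5   52.1] [ 179.8   -0.  -134. ] t 18.32 open 29.7 grip 30.0 F [ 0.9 -0.  -3. ]
dpos cm [-22.12  16.18  -0.25] dr [ 0.2 -0.   6. ] dist 274.0
dpos cm [-16.43  23.16   0.  ] dr [-0. -0.  4.] dist 284.0
```

View pics/o.png

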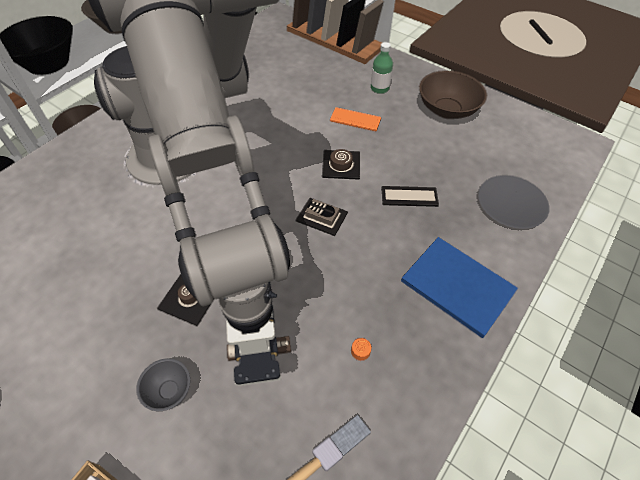

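The image shows the large ammonite (341,160), trilobite (323,213) and small ammonite (186,293) on their plaques, with the vase hidden by the arm and the bowl in place (164,384). Now I carry the orthoceras.

Emit:
step_arm:
  increments:
    - {"delta_pos": [-4.4, 3.2, -0.5], "dr": [0, 0, 1.2], "fingers": 1}
    - {"delta_pos": [-8.8, 6.5, -0.5], "dr": [0, 0, 2.4], "fingers": 1}
    - {"delta_pos": [-13.2, 9.7, -0.5], "dr": [0, 0, 3.6], "fingers": 1}
    - {"delta_pos": [-17.7, 12.9, -0.5], "dr": [0, 0, 4.8], "fingers": 1}
    - {"delta_pos": [-22.1, 16.2, -0.5], "dr": [0, 0, 6], "fingers": 1}

```text
time: 19.0
tool_pos: [0.6306, 0.0012, 0.0574]
tool_rot: [3.142, 0.0, -2.443]
contact_force: [0.7, -0.7, -1.9]
opening: 0.03
grip_force: 30.0
```

Emit:
step_arm:
  increments:
    - {"delta_pos": [-3.3, 4.6, 0], "dr": [0, 0, 0.8], "fingers": 1}
    - {"delta_pos": [-6.6, 9.3, 0], "dr": [0, 0, 1.6], "fingers": 1}
    - {"delta_pos": [-9.9, 13.9, 0], "dr": [0, 0, 2.4], "fingers": 1}
    - {"delta_pos": [-13.1, 18.5, 0], "dr": [0, 0, 3.2], "fingers": 1}
    - {"delta_pos": [-16.4, 23.2, 0], "dr": [0, 0, 4], "fingers": 1}

```text
time: 19.62
tool_pos: [0.6064, 0.2842, 0.0574]
tool_rot: [3.142, -0.0, -2.513]
contact_force: [0.5, -0.4, -2.8]
opening: 0.0297
grip_force: 30.0
```

```bash
python3 plan.py 607 283 20 216
```

```text
now [606.4 284.2  57.4] [ 180.   -0. -144.] t 19.62 open 29.7 grip 30.0 F [ 0.5 -0.4 -2.8]
dpos cm [ 0.03 -0.14  3.74] dr [ 0. -0.  0.] dist 37.0
```

Emit:
step_arm:
  increments:
    - {"delta_pos": [0, -0.1, 2], "dr": [0, 0, 0], "fingers": 1}
    - {"delta_pos": [0, -0.1, 3.5], "dr": [0, 0, 0], "fingers": 1}
    - {"delta_pos": [0, -0.1, 3.7], "dr": [0, 0, 0], "fingers": 1}
    - {"delta_pos": [0, -0.1, 3.7], "dr": [0, 0, 0], "fingers": 1}
    - {"delta_pos": [0, -0.1, 3.7], "dr": [0, 0, 0], "fingers": 1}

```text
time: 20.25
tool_pos: [0.6083, 0.2812, 0.021]
tool_rot: [-3.141, 0.001, -2.514]
contact_force: [0.1, 0.9, -1.8]
opening: 0.0297
grip_force: 30.0
```

```bash
python3 plan.py 607 283 10.7 216
```

```text
now [608.3 281.2  21. ] [-1.80e+02  1.00e-01 -1.44e+02] t 20.25 open 29.7 grip 30.0 F [ 0.1  0.9 -1.8]
dpos cm [-0.    0.22  1.03] dr [-0.   0.1 -0. ] dist 11.0
```

Emit:
step_arm:
  increments:
    - {"delta_pos": [0, 0.1, 0.5], "dr": [0, 0, 0], "fingers": 1}
    - {"delta_pos": [0, 0.1, 1.0], "dr": [0, 0, 0], "fingers": 1}
    - {"delta_pos": [0, 0.1, 1.0], "dr": [0, 0, 0], "fingers": 1}
    - {"delta_pos": [0, 0.1, 1.0], "dr": [0, 0, 0], "fingers": 1}
    - {"delta_pos": [0, 0.1, 1.0], "dr": [0, 0, 0], "fingers": 0.1}

```text
time: 20.88
tool_pos: [0.6071, 0.2826, 0.0102]
tool_rot: [-3.141, 0.001, -2.513]
contact_force: [-0.4, 0.4, -0.3]
opening: 0.0356
grip_force: 0.0
```

Emit:
step_arm:
  increments:
    - {"delta_pos": [0, 0, 0], "dr": [0, 0, 0], "fingers": -0.4}
    - {"delta_pos": [0, 0, 0], "dr": [0, 0, 0], "fingers": -0.4}
    - {"delta_pos": [0, 0, -3], "dr": [0, 0, 0], "fingers": -0.4}
    - {"delta_pos": [0, 0, -8], "dr": [0, 0, 0], "fingers": -0.4}
    - {"delta_pos": [0, 0, -13], "dr": [0, 0, 0], "fingers": -0.4}

```text
time: 21.5
tool_pos: [0.6067, 0.2825, 0.1412]
tool_rot: [3.141, -0.001, -2.512]
contact_force: [0.8, -0.5, -0.1]
opening: 0.064
grip_force: 0.0
```

Emit:
step_arm:
  increments:
    - {"delta_pos": [5, -3.6, -3], "dr": [0, 0, 0], "fingers": -0.4}
    - {"delta_pos": [6, -9, -5], "dr": [0, 0, 0], "fingers": -0.4}
    - {"delta_pos": [8, -15, -5], "dr": [0, 0, 0], "fingers": -0.4}
    - {"delta_pos": [10, -20, -5], "dr": [0, 0, 0], "fingers": -0.4}
    - {"delta_pos": [12, -26, -5], "dr": [0, 0, 0], "fingers": -0.4}

```text
time: 22.12
tool_pos: [0.6629, 0.001, 0.1904]
tool_rot: [3.142, 0.001, -2.512]
contact_force: [0.2, 0.4, 0.3]
opening: 0.0647
grip_force: 0.0
```

Emit:
step_arm:
  increments:
    - {"delta_pos": [5, -5, 0], "dr": [0, 0, 0], "fingers": -0.4}
    - {"delta_pos": [5, -10, 0], "dr": [0, 0, 0], "fingers": -0.4}
    - {"delta_pos": [5, -14, 0], "dr": [0, 0, 0], "fingers": -0.4}
    - {"delta_pos": [5, -14, 0], "dr": [0, 0, 0], "fingers": -0.4}
    - {"delta_pos": [5, -14, 0], "dr": [0, 0, 0], "fingers": -0.4}

```text
time: 22.75
tool_pos: [0.7043, -0.1396, 0.1896]
tool_rot: [3.14, -0.0, -2.512]
contact_force: [0.1, 0.2, 0.2]
opening: 0.0638
grip_force: 0.0
```

Run:
```python
from h import *
t=viewer.read_camera("top"); s=viewer.read_camera("scene")
cv2.imwrite("pics/tend.png",t[:,:,::-1]); cv2.imwrite("pics/send.png",s[:,:,::-1])
v=[]
for im,L in((t,[(187,296),(425,311),(184,205),(267,268)]),(s,[(341,163),(188,297),(410,196),(322,215)])):
    v.append(np.hstack([cv2.resize(im[y-33:y+33,x-33:x+33],(200,200),interpolation=0) for x,y in L]))
cv2.imwrite("pics/endcrop.png",np.vstack(v)[:,:,::-1])
```

```text
(no output)
```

View pics/endcrop.png

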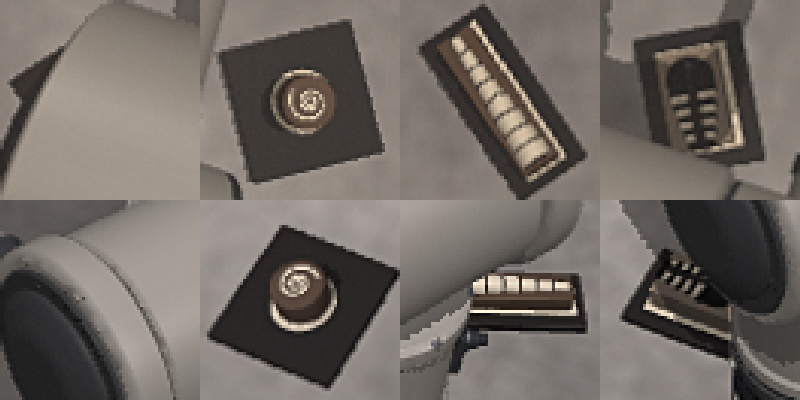

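View pics/send.png

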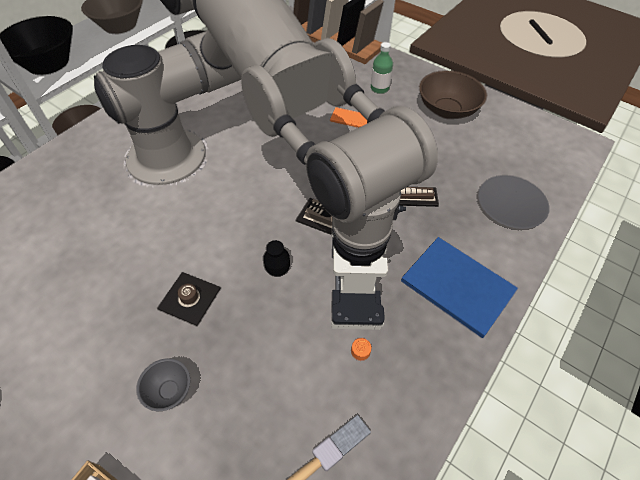

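The close crops show the small ammonite, orthoceras and trilobite lying flat and centred on their inlays. The large ammonite is behind the arm here, but earlier views showed it on its inlay. The vase (277,259) and bowl (164,384) are unmoved, so I am handing in.

```bash
python3 -c "
from cell import robot
print(robot.hand_in())"
```

```text
the job is handed in; nothing more can be done
None
```

I placed all four fossils on their own plaques, left the bowl and vase where they stood, and handed the job in at about 23 s; no verdict came back, and the large ammonite was hidden behind the arm in the last pictures, so its placing rests on earlier views.

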